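# Clamp a pigment jar with a butterfly knob beside a guard plate

### The job

Pick up the blue pigment jar (black lid) and stand it on the bed of the bench clamp between the jaw and the V-shaped back stop, let go of it, then turn the red butterfly knob clockwise until the jaw holds the jar firmly in the V, with a grip of about 10 newtons; do not over-tighten, the jar is glass. Do not push against the thin white guard plate beside the knob, leave the other things on the desk alone, and leave the jar upright in the clamp.

Things in the scene. Friction and masses are not known exactly. Their poses are not given: they have to be found in the camera images.
- clamp: Grey bench clamp fixed to the desk: base plate 180 x 80 mm, 10 mm thick; its top is the bed. Origin on the desk under the jar seat; x points from the knob end to the back stop, z up. Knob axis at x = -75 mm, white guard plate at -37. The jaw's rubber face (30 mm wide, 12 to 26 mm above the desk) looks to +x, at x = -23 mm when the knob reads 0; it pushes the jar along the bed into the V.
- seat (a point): Point on the bed (10 mm above the desk, clamp x = -1, y = 0) for the jar's axis when it is set down with the knob open: about 3 mm from the jaw, 3 mm or more short of the V. The clamp's +y and -y sides are open for fingers that stay over 27 mm above the desk.
- stop_middle (a point): Point on the bed (clamp x = +6 mm) where the axis of a jar seated in the V lies on average. The dark steel back stop, its V open to the jaw, top 26 mm above the desk (32 with its brass button, clamp x over 26 mm), is set anew for each job: the seated axis may be 4 mm either way along the clamp's x, and only feeling tells.
- knob (a joint): Angle of the red knob, rad: 0 open, grows clockwise from above (tightening), range 0 to 1.9, starts below 0.1. About 0.3 N m of friction holds it where it is left. It moves the jaw 12 mm per rad. Once the jar is trapped (at 0.55 to 1.3 rad) the sprung jaw adds about 52 N of grip and 0.62 N m of torque per rad. Grip below 7 N is loose, above 14 N too tight, at 22 N the glass may break.
- knob_grip (a point): Point on the vertical knob axis, in the wings, 58 mm above the desk; grip here across the wings. The wings are one flat upright plate 8 mm thick, 60 mm long along this point's x axis (which turns with the knob and is the clamp's x at knob 0), 38 to 68 mm above the desk. Hub and dark cam housing (50 x 50 mm) below reach up to 39 and 32 mm.
- guard: Thin white upright plate between knob and jar: 4 mm along the clamp's x, 76 mm wide, top 66 mm above the desk. Origin on the desk under its middle. Its near face is 36 mm from the knob axis, 6 mm from the passing wing tips. With the knob tight the wings are nearly parallel to it: fingers gripping them have room to open only some 10 mm each. 8 N bends it.
- blue_jar: The jar to clamp: glass jar with blue pigment and a black lid, 36 mm in diameter, 48 mm tall, the lid being the top 11 mm, 45 g. Origin at the centre of its underside, z up. Grip it at the lid, across the clamp's y when it is set down.
- yellow_jar: Glass jar with yellow pigment and a white lid, 36 mm in diameter, 51 mm tall, to be left alone. Origin at the centre of its underside. It and the blue jar may stand in each other's place.
- brass_weight: Brass weight, 22 mm in diameter, 26 mm tall, to be left alone. Origin at the centre of its underside.
- black_loupe: Black stand loupe, 37 mm in diameter, 29 mm tall, to be left alone. Origin at the centre of its underside.
Not all that is in view belongs to the job. Leave any pink or turquoise look-alike of the blue_jar alone.

How it is judged:
On the way, in this order (a step that is already met when the one before it is completed fails the run):
1. the blue jar stands released on the clamp's bed between jaw and back stop, the knob still open (horizontal distance between blue_jar and seat below 0.012 m and z of blue_jar in the frame of clamp between 0.007 and 0.013 m and angle between blue_jar's own z axis and vertical below 0.1 rad and contact force between the fingers and blue_jar below 0.1 N and value of joint knob below 0.4 rad), for 0.2 s.
2. the knob is turned until the jaw grips the jar with more than 7 N (contact force between clamp and blue_jar above 7 N and value of joint knob above 0.5 rad), for 0.2 s.
At the end, for the whole second after the job is handed in: The blue jar stands upright (within 0.1 rad) and at rest on the bed of the clamp, in the V within 16 mm of the seat point, gripped by the jaw with 7 to 14 N, the knob turned past 0.5 rad (all of step 2 and contact force between clamp and blue_jar below 14 N and horizontal distance between blue_jar and seat below 0.016 m and z of blue_jar in the frame of clamp between 0.007 and 0.013 m and angle between blue_jar's own z axis and vertical below 0.1 rad and linear speed of blue_jar below 0.02 m/s); the robot touches nothing.
It fails at once if the glass jar is squeezed or pressed in the clamp with more than 22 N (contact force between clamp and blue_jar above 22 N).
It fails at once if the guard plate is pushed with more than 8 N (contact force between guard and anything else above 8 N).
It fails at once if the yellow jar is moved by more than 20 mm (distance of yellow_jar from where it was at the start of the episode above 0.02 m).
It fails at once if the brass weight is moved by more than 20 mm (distance of brass_weight from where it was at the start of the episode above 0.02 m).
It fails at once if the loupe is moved by more than 20 mm (distance of black_loupe from where it was at the start of the episode above 0.02 m).
It also fails if it takes over 66 s, if anything falls off the work surface, if the arm or the gripper's body presses on something with over 40 N, if the wrist force passes 120 N, or if a joint passes its speed limit or range.

### The arm

A 6-joint arm with a two-finger parallel gripper is mounted at the origin on a cart in front of the work surface, level with it; the furniture and walls round the work are solid. World frame = base frame: x ahead of the robot, y to its left, z up, the work surface at z = 0. Lengths are in m, angles in rad, forces in N, time in s.
With the tool pointing down it reaches from about 0.35 to 0.8 m from the base axis. Payload 7.3 kg.
Tool frame: the origin (TCP) lies midway between the tips of the shut fingers; the grasp point (between the pads) lies 19 mm behind it; z points along the fingers, y is the line along which they close (so a half turn about z gives the same grasp; the last joint's range is limited). The gripper opens to 85 mm and grips with 20 to 120 N. Pads are 22 mm wide; open, the fingers measure 114 mm over their backs; the gripper's body (76 mm by 85 mm) begins 54 mm behind the grasp point. The pads swing forward as they close: fully open they stand 13 mm farther back than shut.
Start: joints at [-1.445, 0.342, 1.524, -0, 1.275, -0.146], TCP at [0.141, -0.506, 0.231] pointing down, gripper open.
Joint ranges: [-2.53, 2.53], [-0.77, 2.02], [0.04, 2.7], [-1, 4.14], [0.28, 2.66], [-3.11, 3.11]. Speed limits (rad/s): [2.57, 2.57, 3.14, 3.14, 3.14, 3.14].

### API

Orientations are given as a unit quaternion [x, y, z, w].
In Python, from station import status, cams, ticket gives the robot as it stands.
- The arm moves only by the shell command python3 -m pendant 'ROWS'. ROWS is JSON, a list that holds one entry, the list of rows, each a list of 5 numbers: the shift along the world's x, y, z in mm, then the turn about the world's z in rad, then the finger opening in mm, from 0 to 85.4. In form: [[[dx, dy, dz, spin, jaw], ...]]. A call has 1 to 12 rows; each row is the pose to reach, as a shift and turn from the pose commanded when the call began; what a row does not reach only later rows make up. A row lasts 1/10 s, in which the tool goes at most 50 mm and 8.59 degrees, less where a joint would pass 70% of its speed; a pose out of reach is approached as far as the arm can. A call with a gripper value outside its range is refused whole. The fingers move at their own pace and stop on an object; the grip force is fixed at half the most. Time passes only in rows, so rows that repeat a pose let the fingers close. It gives the time, the measured TCP pose, the force, the opening and the grip force at its end, in the units of the state.
- status.get_obs(): the state, without advancing time (a new reading comes with each control period).
- cams.get_image(name): name is "scene" or "top" or "wrist"; returns the picture (420x560x3 uint8, red, green, blue); there is no depth.
- cams.get_calibration(name): a dict with "vertical_fov" (degrees; the focal length in pixels is half the picture's height over the tangent of half this angle, whatever the lens; pixels are square), "cx", "cy" (the principal point, pixels), "rvec" (rotation vector, rad) and "tvec" (3), from world to camera coordinates, as OpenCV has them. Camera axes: x right, y down, z forward; pixel columns grow to the right and rows downward; lengths in m; the calibration is good to about 2 mm. A picture is of the moment at which its call begins: read the wrist's pose just before it. get_calibration takes no time and is no camera call; for the wrist camera it gives the pose at the moment of the call.
- ticket.close_job(): hands the job in; it is judged then, once.
Trained networks look in the newest picture that a camera, given by its name, has taken for a name from the list of things; names that differ only in an ending like _2 or _b are one class to them, and where a whole thing is asked for, a point or a joint stands for the part that bears it (a point fixed in the world has none). Each returns a list of dicts, best first, with "p" (0 to 1); they miss things now and then, are a little off and sometimes report something else, mostly with a low value. They report only what shows in the picture. A call takes as long as a camera call. They do not tell look-alikes from the thing itself.
- cams.boxes_of(label, camera): "rect" ([centre column, centre row, width, height] in pixels, round what is visible of it).
- cams.landmark_of(label, camera): "position" ([column, row] in pixels: a listed point, or the origin of a listed thing).
The state is a dict: "time_s": time; "qpos": joint angles; "qvel": joint speeds; "joint_torque": joint torques, N m; "tool_pos": TCP position; "tool_rot": TCP orientation; "wrist_force": force on the tool from outside, world axes, zero at the start; "ft_torque": the same for the moment, N m; "gripper_width": opening from 0.0 (shut) to 1.0 (fully open); "grasp_force": force on a finger pad.
Only numpy, scipy, OpenCV 4.12 (cv2) and the standard library are available. Lean on these libraries where they do the work, as an engineer would, in place of code of your own. Each camera call takes 0.05 s, during which the arm holds its last target. There are 200 camera calls.

## Working session

There is one attempt and no reset: what is moved stays moved. The work goes in short steps, Python scripts to look and compute and a shell command to move; the robot and the scene stay as the last step left them, time stands still between calls to the robot, and variables do not carry over. Pictures are saved under pics/ and viewed, at most 10 in all, crops included, and the job is handed in when it is done.

```bash
mkdir -p pics; ls; cat > h.py <<'E'
import numpy as np, cv2
from station import status, cams, ticket
def cal(n):
    c=cams.get_calibration(n); f=210/np.tan(np.radians(c["vertical_fov"])/2)
    K=np.array([[f,0,c["cx"]],[0,f,c["cy"]],[0,0,1]]); return K,cv2.Rodrigues(np.array(c["rvec"],float))[0],np.array(c["tvec"],float),c
def ray(n,px,z,C=None):
    K,R,t,_=C or cal(n); d=R.T@np.linalg.inv(K)@np.array([px[0],px[1],1.]); o=-R.T@t
    return o+d*(z-o[2])/d[2]
def proj(n,P,C=None):
    K,R,t,_=C or cal(n); q=K@(R@np.array(P,float)+t); return q[:2]/q[2]
def snap(n,name=None):
    im=cams.get_image(n)
    if name: cv2.imwrite(f"pics/{name}.png",im[:,:,::-1])
    return im
E
python3 - <<'E'
from h import *
a=snap("scene");b=snap("top")
cv2.imwrite("pics/a.png",cv2.resize(np.vstack([a,b]),(450,600*1125//1000) if 0 else (400,600))[:,:,::-1]); cv2.imwrite("pics/top.png",b[:,:,::-1])
for n in("top",):
  print(cal(n)[3])
  for l,z in dict(clamp=0,knob_grip=.058,guard=0,seat=.01,stop_middle=.01,blue_jar=0,yellow_jar=0,brass_weight=0,black_loupe=0).items():
    for d in cams.landmark_of(l,n)[:3]: print(n,l,round(d["p"],2),np.round(d["position"]),ray(n,d["position"],z).round(4))
print(status.get_obs())
E
```

```text
pics
{'vertical_fov': 42.06084386906348, 'cx': 276.73820186743365, 'cy': 212.47479328255838, 'rvec': array([ 2.10859421, -2.14071835,  0.21434554]), 'tvec': array([-0.06410528,  0.56854558,  0.85875643])}
top clamp 0.55 [347. 210.] [ 0.5811 -0.1976  0.    ]
top knob_grip 0.81 [350. 252.] [ 0.4991 -0.1929  0.058 ]
top guard 0.77 [349. 232.] [ 0.5414 -0.1997  0.    ]
top seat 0.59 [346. 212.] [ 0.5752 -0.1941  0.01  ]
top stop_middle 0.68 [346. 205.] [ 0.5879 -0.1959  0.01  ]
top blue_jar 0.75 [211. 241.] [0.5292 0.0437 0.    ]
top blue_jar 0.7 [347. 212.] [ 0.5782 -0.1975  0.    ]
top blue_jar 0.64 [210. 190.] [ 0.621   0.0463 -0.    ]
top yellow_jar 0.71 [216. 282.] [0.4576 0.0345 0.    ]
top brass_weight 0.59 [259. 331.] [ 0.3723 -0.0403  0.    ]
top black_loupe 0.68 [290. 127.] [ 0.7381 -0.1009  0.    ]
{'time_s': 0.55, 'qpos': array([-1.44503243e+00,  3.42010815e-01,  1.52410871e+00,  2.15894397e-05,
        1.27540166e+00, -1.46017111e-01]), 'qvel': array([-0.00076212,  0.0006599 , -0.00027868, -0.00190235, -0.00302798,
       -0.00018608]), 'joint_torque': array([-1.53709305e-03, -4.33310437e+01, -2.46152544e+01, -2.02802426e-04,
        5.49755387e-04,  6.74233959e-06]), 'tool_pos': array([ 0.14095593, -0.50573924,  0.23131284]), 'tool_rot': array([9.90781510e-01, 1.35469545e-01, 9.96493309e-06, 3.58331221e-05]), 'wrist_force': array([-0.13069495, -0.05451207,  0.42404392]), 'ft_torque': array([ 0.00720013,  0.03468223, -0.01710674]), 'grasp_force': 0.0, 'gripper_width': 1.0010017547712997}
```

View pics/top.png

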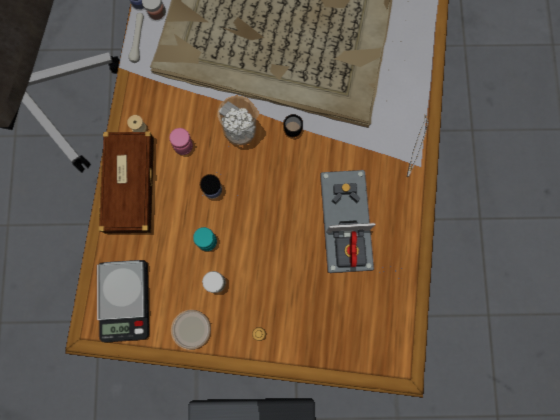

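The top view shows the blue jar (black lid) at (211,186), look-alikes in turquoise at (205,238) and pink at (181,140), the yellow jar (white lid) at (214,282), and the clamp at (347,220) with its red knob at (350,252). I'll go over the clamp first for a close look.

```bash
python3 -m pendant '[[[360,306,40,-0.32,85],[360,306,40,-0.32,85],[360,306,40,-0.32,85],[360,306,40,-0.32,85],[360,306,40,-0.32,85],[360,306,40,-0.32,85],[360,306,40,-0.32,85],[360,306,40,-0.32,85],[360,306,40,-0.32,85],[360,306,40,-0.32,85],[360,306,40,-0.32,85],[360,306,40,-0.32,85]]]'
cat > look.py <<'E'
from h import *
import sys
Z=dict(clamp=0,knob_grip=.058,guard=0,seat=.01,stop_middle=.01,blue_jar=0,yellow_jar=0)
def look(labels,name,n="wrist"):
    C=cal(n); im=snap(n,name); o=status.get_obs(); print("tcp",o["tool_pos"].round(4),"q6",o["qpos"][5].round(3),"t",o["time_s"])
    for l in labels:
        for d in cams.landmark_of(l,n)[:3]: print(l,round(d["p"],2),np.round(d["position"],1),ray(n,d["position"],Z[l],C).round(4))
    return C,im
if __name__=="__main__": look(sys.argv[2:],sys.argv[1])
E
python3 look.py w1 clamp knob_grip guard seat stop_middle
```

```text
time_s: 1.75
tool_pos: [0.501, -0.1994, 0.271]
tool_rot: [1.0, -0.023, -0.0, 0.0]
wrist_force: [-1.0, -0.1, -0.4]
gripper_width: 0.997
grasp_force: 0.0
tcp [ 0.5004 -0.2     0.2711] q6 1.097 t 1.8
clamp 0.83 [271.3 103.9] [ 0.5792 -0.1943  0.    ]
knob_grip 0.82 [278.3 170.5] [ 0.5069 -0.1993  0.058 ]
guard 0.74 [273.8 131.9] [ 0.5456 -0.1956  0.    ]
seat 0.8 [275.7 101.8] [ 0.5812 -0.1998  0.01  ]
stop_middle 0.85 [266.7 100.1] [ 0.5836 -0.1892  0.01  ]
stop_middle 0.66 [272.6 100.8] [ 0.5825 -0.1962  0.01  ]
```

View pics/w1.png

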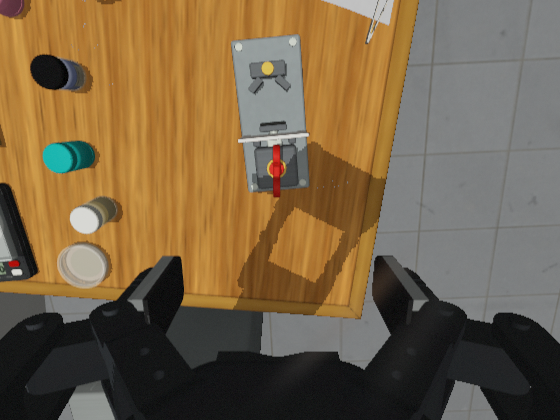

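The wrist view shows the clamp plate with corners at about (234,39), (298,36), (308,187), (249,192), the knob at (277,169) with its wings along the image vertical, and the blue jar with its lid at (49,72).

```bash
cat > rect.py <<'E'
from h import *
im=cv2.imread("pics/w1.png"); C=cal("wrist")
for p in [(234,39),(298,36),(308,187),(249,192)]: print(ray("wrist",p,.01,C).round(4))
# rectified at z=.01, x up, y left, 2px/mm ; x .47-.70, y -.27..-.12
W=np.array([[.70,-.12],[.70,-.27],[.47,-.27],[.47,-.12]]); src=np.float32([proj("wrist",[*w,.01],C) for w in W])
H=cv2.getPerspectiveTransform(src,np.float32([[0,0],[300,0],[300,460],[0,460]]))
r=cv2.warpPerspective(im,H,(300,460))
hsv=cv2.cvtColor(r,cv2.COLOR_BGR2HSV); m=((hsv[...,1]<70)&(hsv[...,2]>60)&(hsv[...,2]<190)).astype(np.uint8)
m=cv2.morphologyEx(m,cv2.MORPH_OPEN,np.ones((5,5)))
n,l,s,c=cv2.connectedComponentsWithStats(m); i=1+np.argmax(s[1:,4]); pts=np.argwhere(l==i)[:,::-1].astype(np.float32)
rc=cv2.minAreaRect(pts); print(rc, .70-rc[0][1]/2000, -.12-rc[0][0]/2000)
K2=C
print("jar lid",ray("wrist",(49,72),.048,C).round(4), cams.landmark_of("blue_jar","wrist")[:3])
for q in cams.landmark_of("blue_jar","wrist"): print(ray("wrist",q["position"],0,C).round(4))
cv2.imwrite("pics/r.png",cv2.resize(np.hstack([r,cv2.cvtColor(m*255,cv2.COLOR_GRAY2BGR)]),None,fx=1.2,fy=1.2))
E
python3 rect.py
```

```text
[ 0.651  -0.1576  0.01  ]
[ 0.6504 -0.2303  0.01  ]
[ 0.4745 -0.2373  0.01  ]
[ 0.4718 -0.1612  0.01  ]
((148.9606475830078, 207.96351623535156), (220.97996520996094, 158.39215087890625), 87.82526397705078) 0.5960182418823242 -0.1944803237915039
jar lid [0.6216 0.0358 0.048 ] [{'position': [72.9, 74.1], 'p': 0.62}, {'position': [80.8, 156.3], 'p': 0.6}]
[0.6248 0.0392 0.    ]
[0.5272 0.0513 0.    ]
```

View pics/r.png

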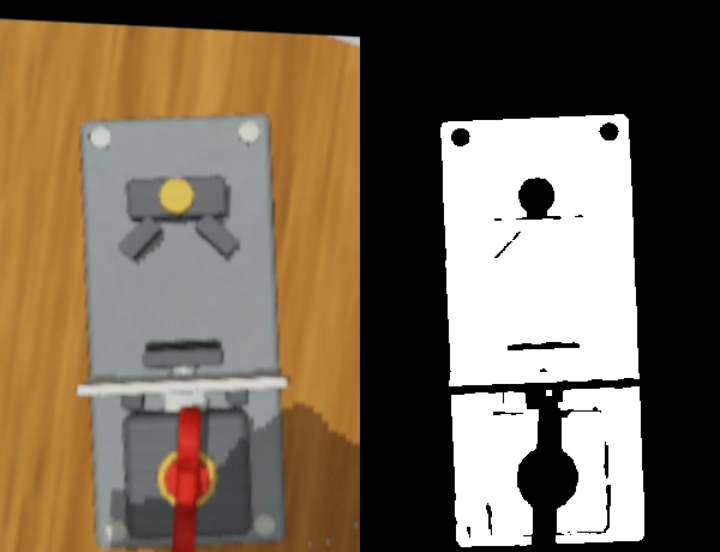

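Clamp pose: origin about (0.581, -0.195), yaw about +0.04. Next I'll move over the blue jar.

```bash
python3 -m pendant '[[[50,120,0,0.086,85],[99,239,-80,0.086,70],[99,239,-80,0.086,70],[99,239,-80,0.086,70],[99,239,-80,0.086,70],[99,239,-80,0.086,70],[99,239,-80,0.086,70],[99,239,-80,0.086,70],[99,239,-80,0.086,70]]]'
python3 look.py w2 blue_jar; python3 - <<'E'
from h import *
C=cal("wrist");print(cams.boxes_of("blue_jar","wrist"));o=status.get_obs()["tool_pos"]
for z in (.04,.0): print(proj("wrist",[o[0],o[1],z],C))
E
```

```text
time_s: 3.05
tool_pos: [0.6, 0.0379, 0.192]
tool_rot: [1.0, 0.018, 0.0, 0.0]
wrist_force: [-0.3, -0.6, 0.4]
gripper_width: 0.819
grasp_force: 0.0
tcp [0.6    0.0378 0.1921] q6 1.471 t 3.1
blue_jar 0.94 [220.8  70.9] [0.705  0.0976 0.    ]
blue_jar 0.71 [263.1 241.7] [0.5293 0.0527 0.    ]
blue_jar 0.57 [276.4 157.3] [0.6238 0.0411 0.    ]
[{'rect': [215.9, 66.6, 47.9, 50.2], 'p': 0.92}, {'rect': [275.3, 162.9, 35.4, 46.0], 'p': 0.64}, {'rect': [262.1, 251.0, 34.2, 46.0], 'p': 0.63}]
[278.75670705 188.65334593]
[278.59189465 179.98764708]
```

View pics/w2.png

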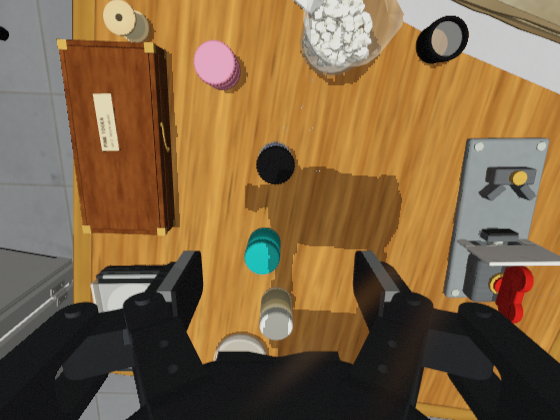

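The wrist view shows the black lid nearly under the tool, centred at (275,164), with turquoise at (263,250) and pink at (216,65).

```bash
python3 - <<'E'
from h import *
im=cv2.imread("pics/w2.png"); C=cal("wrist")
m=(im[130:190,240:300].max(2)<45).astype(np.uint8); n,l,s,c=cv2.connectedComponentsWithStats(m); i=1+np.argmax(s[1:,4]); print(s[i],c[i]+[240,130])
x,y,w,h,_=s[i]; p=(240+x+w/2,130+y+h/2); print(p,ray("wrist",p,.046,C))
E
```

```text
[  17   16   38   38 1115] [275.19910314 164.55695067]
(np.float64(276.0), np.float64(165.0)) [0.62312887 0.04141312 0.046     ]
```

```bash
python3 -m pendant '[[[23,2.5,-50,0,70],[23,2.5,-100,0,70],[23,2.5,-140,0,70],[23,2.5,-172,0,70],[23,2.5,-172,0,70],[23,2.5,-172,0,30],[23,2.5,-172,0,30],[23,2.5,-172,0,30],[23,2.5,-172,0,30],[23,2.5,-172,0,30],[23,2.5,-172,0,30]]]'
```

```text
time_s: 4.3
tool_pos: [0.6247, 0.0417, 0.0225]
tool_rot: [1.0, 0.019, 0.003, 0.0]
wrist_force: [-1.0, -0.1, 6.9]
gripper_width: 0.388
grasp_force: 59.5
```

```bash
python3 -m pendant '[[[0,0,50,0,30],[0,0,100,0,30],[-10,-50,100,0,30],[-20,-100,100,0,30],[-30,-150,100,0,30],[-40,-200,100,0,30],[-43,-237,100,0,30],[-43,-237,80,0,30],[-43,-237,80,0,30],[-43,-237,80,0,30]]]'
python3 look.py w3 blue_jar clamp guard knob_grip seat
```

```text
time_s: 5.3
tool_pos: [0.58, -0.1948, 0.1002]
tool_rot: [1.0, 0.019, 0.0, 0.0]
wrist_force: [0.1, 0.1, -0.7]
gripper_width: 0.386
grasp_force: 59.8
tcp [ 0.5805 -0.1946  0.1006] q6 1.083 t 5.35
blue_jar 0.96 [280.3 242.5] [ 0.5475 -0.197   0.    ]
blue_jar 0.34 [278.  205.7] [ 0.5784 -0.1939  0.    ]
clamp 0.69 [278.7 204. ] [ 0.5798 -0.1944  0.    ]
knob_grip 0.6 [278.8 335.7] [ 0.5043 -0.1972  0.058 ]
seat 0.75 [277.1 204.2] [ 0.5825 -0.1931  0.01  ]
seat 0.55 [274.  200.6] [ 0.5852 -0.1907  0.01  ]
```

View pics/w3.png

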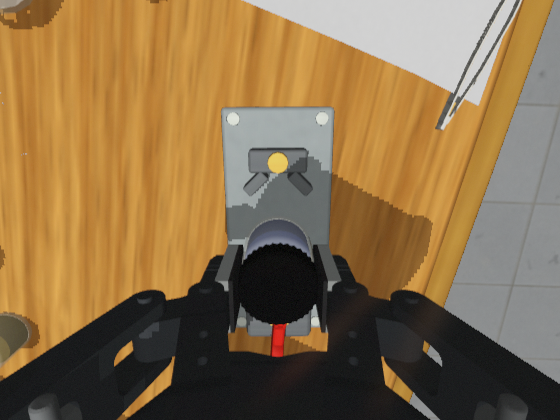

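The jar is held upright, its lid centred at about (278,283). The clamp lies square below it, with its far plate edge at row 108 and the brass button at (278,163).

```bash
python3 - <<'E'
from h import *
C=cal("wrist")
r=lambda p,z:print(p,z,ray("wrist",p,z,C).round(4))
r((278,283),.1265);r((278,282),.125);r((222,109),.01);r((333,108),.01);r((278,163),.032)
r((233,119),.01);r((322,118),.01);r((278,150),.026)
r((278,185),.026);r((225,243),.01);r((331,243),.01);r((248,189),.026);r((309,188),.026);print(-C[1].T@C[2])
E
```

```text
(278, 283) 0.1265 [ 0.5836 -0.1932  0.1265]
(278, 282) 0.125 [ 0.5832 -0.1933  0.125 ]
(222, 109) 0.01 [ 0.6498 -0.1523  0.01  ]
(333, 108) 0.01 [ 0.6535 -0.2288  0.01  ]
(278, 163) 0.032 [ 0.6173 -0.1921  0.032 ]
(233, 119) 0.01 [ 0.6435 -0.1598  0.01  ]
(322, 118) 0.01 [ 0.6465 -0.2217  0.01  ]
(278, 150) 0.026 [ 0.6251 -0.1919  0.026 ]
(278, 185) 0.026 [ 0.6013 -0.1928  0.026 ]
(225, 243) 0.01 [ 0.5502 -0.1537  0.01  ]
(331, 243) 0.01 [ 0.5533 -0.2358  0.01  ]
(248, 189) 0.026 [ 0.5977 -0.1723  0.026 ]
(309, 188) 0.026 [ 0.6    -0.2142  0.026 ]
[ 0.6493447  -0.19042867  0.24169614]
```

```bash
python3 -m pendant '[[[-1,-1,-20,0,30],[-1,-1,-48,0,30],[-1,-1,-48,0,30],[-1,-1,-48,0,30]]]'
python3 look.py w4; python3 - <<'E'
import cv2
im=cv2.imread("pics/w4.png");cv2.imwrite("pics/w4c.png",cv2.resize(im[90:370,180:380],None,fx=2.1,fy=2.1))
E
```

```text
time_s: 6.0
tool_pos: [0.579, -0.196, 0.0516]
tool_rot: [1.0, 0.019, -0.0, -0.0]
wrist_force: [0.3, -1.1, 0.6]
gripper_width: 0.384
grasp_force: 59.8
tcp [ 0.5796 -0.1963  0.0524] q6 1.081 t 6.05
```

View pics/w4c.png

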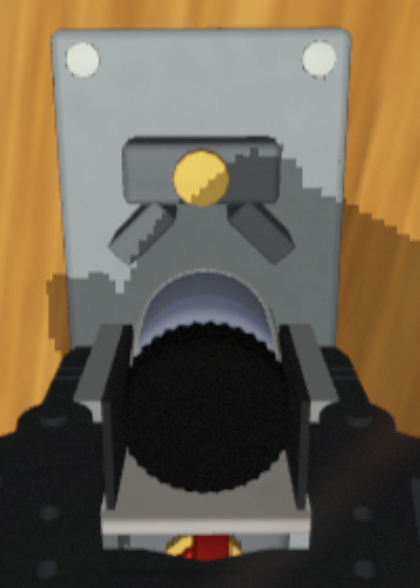

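The crop shows the jar centred laterally on the V (V mid 202, jar 205), with its bottom front edge at full-image (277.6,218.6). I'll check the distance along x.

```bash
python3 - <<'E'
from h import *
C=cal("wrist"); f=lambda u,v:(180+u/2.1,90+v/2.1)
for n,p,z in [("front",(205,270),.030),("platefar",(202,32),.01),("button",(202,178),.032),("stopback",(202,138),.026),("tipL",(122,264),.026),("tipR",(283,262),.026),("guardtop near/far",(205,515),.066),("g2",(205,533),.066),("lid near edge",(205,492),.078),("lid L",(115,400),.078),("lid R",(292,400),.078)]: print(n,ray("wrist",f(*p),z,C).round(4))
E
```

```text
front [ 0.5935 -0.1945  0.03  ]
platefar [ 0.652  -0.1915  0.01  ]
button [ 0.6177 -0.1928  0.032 ]
stopback [ 0.6266 -0.1925  0.026 ]
tipL [ 0.593  -0.1728  0.026 ]
tipR [ 0.5951 -0.2148  0.026 ]
guardtop near/far [ 0.5481 -0.1961  0.066 ]
g2 [ 0.5433 -0.1963  0.066 ]
lid near edge [ 0.5629 -0.1956  0.078 ]
lid L [ 0.5828 -0.1776  0.078 ]
lid R [ 0.584  -0.2115  0.078 ]
```

```bash
python3 -m pendant '[[[2,0,0,0,30],[2,0,-10,0,30],[2,0,-16,0,30],[2,0,-16,0,30]]]'; python3 -m pendant '[[[0,0,-2,0,30],[0,0,-4,0,30],[0,0,-4,0,30]]]'
```

```text
time_s: 6.45
tool_pos: [0.5802, -0.1959, 0.0341]
tool_rot: [1.0, 0.019, -0.001, -0.0]
wrist_force: [-0.2, 0.4, 0.1]
gripper_width: 0.384
grasp_force: 59.8
time_s: 6.75
tool_pos: [0.5811, -0.1963, 0.0325]
tool_rot: [1.0, 0.019, 0.0, 0.0]
wrist_force: [-2.7, 1.8, 6.6]
gripper_width: 0.386
grasp_force: 60.6
```

```bash
python3 -m pendant '[[[0,0,0,0,60],[0,0,0,0,60],[0,0,0,0,60],[0,0,30,0,60],[0,0,70,0,60],[-20,0,110,0,60],[-60,0,130,0,60],[-60,0,130,0,60],[-60,0,130,0,60]]]'; python3 look.py w5 blue_jar knob_grip seat clamp;  python3 - <<'E'
import cv2
im=cv2.imread("pics/w5.png");cv2.imwrite("pics/w5c.png",cv2.resize(im[:400,140:420],None,fx=1.5,fy=1.5))
E
```

```text
time_s: 7.65
tool_pos: [0.521, -0.1965, 0.162]
tool_rot: [1.0, 0.019, 0.001, 0.0]
wrist_force: [-0.1, 0.1, 0.3]
gripper_width: 0.706
grasp_force: 0.0
tcp [ 0.5213 -0.1964  0.1612] q6 1.035 t 7.7
blue_jar 0.9 [279.  123.1] [ 0.5802 -0.1944  0.    ]
blue_jar 0.73 [280.1 220.5] [ 0.4862 -0.1991  0.    ]
blue_jar 0.57 [ 19.6 170.5] [0.5275 0.0507 0.    ]
knob_grip 0.63 [278.7 224.6] [ 0.5025 -0.1968  0.058 ]
clamp 0.53 [ 48.2 240. ] [0.4569 0.0347 0.    ]
```

View pics/w5c.png

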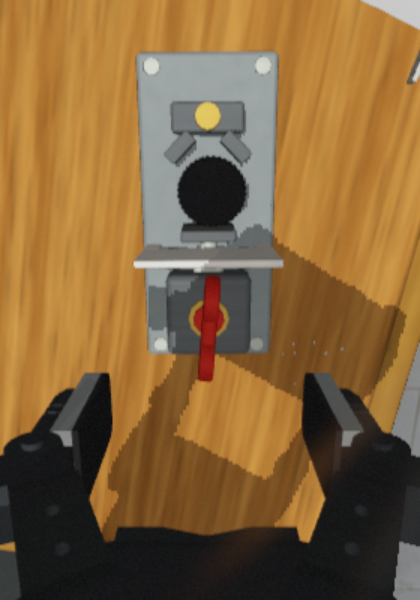

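The jar stands upright, lid at crop (212,190), between jaw and V. The knob hub ring is at crop (209,318), and the wings are tilted about 0.06 rad clockwise.

```bash
python3 - <<'E'
from h import *
C=cal("wrist"); f=lambda u,v:(140+u/1.5,v/1.5)
for n,p,z in [("ring",(209,318),.039),("wingfar",(212,278),.068),("wingnear",(206,380),.068),("wingnear",(206,380),.05),("platefar",(207,53),.01),("platenear",(209,352),.01),("guardN",(208,267),.066),("guardF",(208,260),.066),("lid",(212,190),.058)]: print(n,ray("wrist",f(*p),z,C).round(4))
E
```

```text
ring [ 0.5078 -0.1967  0.039 ]
wingfar [ 0.5377 -0.1968  0.068 ]
wingnear [ 0.4826 -0.1959  0.068 ]
wingnear [ 0.4743 -0.1962  0.05  ]
platefar [ 0.6502 -0.1901  0.01  ]
platenear [ 0.4756 -0.1981  0.01  ]
guardN [ 0.5428 -0.1947  0.066 ]
guardF [ 0.5463 -0.1945  0.066 ]
lid [ 0.5797 -0.1952  0.058 ]
```

```bash
cat > s.py <<'E'
from h import *
o=status.get_obs(); q=o["tool_rot"]; print("t",round(o["time_s"],2),"pos",o["tool_pos"].round(4),"ang",round(2*np.arctan2(q[1],q[0]),4),"F",o["wrist_force"].round(2),"T",o["ft_torque"].round(3),"w",round(o["gripper_width"]*85.4,1),"g",round(float(o["grasp_force"]),1),"q6",o["qpos"][5].round(2))
E
python3 -m pendant '[[[-14,-0.5,-40,-0.06,40],[-14,-0.5,-80,-0.06,40],[-14,-0.5,-118,-0.06,40],[-14,-0.5,-118,-0.06,40],[-14,-0.5,-118,-0.06,40]]]' >/dev/null; python3 s.py
python3 -m pendant '[[[0,0,0,0,4],[0,0,0,0,4],[0,0,0,0,4],[0,0,0,0,4],[0,0,0,0,4],[0,0,0,0,4]]]'>/dev/null; python3 s.py
```

```text
t 8.4 pos [ 0.5072 -0.1967  0.0431] ang -0.0219 F [ 0.12 -0.89  1.19] T [-0.071  0.022 -0.036] w 40.1 g 0.0 q6 1.08
t 9.0 pos [ 0.5083 -0.1981  0.0454] ang -0.0227 F [-0.94 -4.46  5.99] T [-0.531  0.189 -0.192] w 6.2 g 61.3 q6 1.08
```

```bash
python3 -m pendant '[[[0.5,-1.3,2,0,4],[0.5,-1.3,2,0,4],[0.5,-1.3,2,0,4]]]'>/dev/null; python3 s.py
python3 -m pendant '[[[0,0,0,-0.06,4],[0,0,0,-0.12,4],[0,0,0,-0.18,4],[0,0,0,-0.24,4],[0,0,0,-0.3,4]]]'>/dev/null; python3 s.py
python3 -m pendant '[[[0,0,0,-0.05,4],[0,0,0,-0.1,4]]]'>/dev/null; python3 s.py
```

```text
t 9.3 pos [ 0.5082 -0.1981  0.0455] ang -0.0226 F [ 3.84 -1.86 -5.4 ] T [-0.128 -0.779 -0.232] w 6.7 g 60.1 q6 1.08
t 9.8 pos [ 0.5081 -0.1986  0.0455] ang -0.3233 F [ 3.32 -3.15 -5.44] T [-0.483 -0.665  0.304] w 6.2 g 60.0 q6 1.38
t 10.0 pos [ 0.5081 -0.1987  0.0455] ang -0.4228 F [ 3.37 -3.43 -5.96] T [-0.596 -0.674  0.313] w 6.5 g 60.0 q6 1.48
```

```bash
python3 -m pendant '[[[0.6,-0.6,-1,-0.05,4],[0.6,-0.6,-1,-0.05,4]]]'>/dev/null; python3 s.py
for i in 1 ; do python3 -m pendant '[[[0,0,0,-0.05,4]]]'>/dev/null; python3 s.py; python3 -m pendant '[[[0,0,0,-0.05,4]]]'>/dev/null; python3 s.py; python3 -m pendant '[[[0,0,0,-0.05,4]]]'>/dev/null; python3 s.py;  done
```

```text
t 10.2 pos [ 0.5081 -0.1988  0.0454] ang -0.4724 F [-1.65 -0.07  5.27] T [-0.093  0.105  0.096] w 6.4 g 61.5 q6 1.53
t 10.3 pos [ 0.508  -0.1989  0.0454] ang -0.5214 F [-0.64 -2.11  4.46] T [-0.172  0.138  0.284] w 6.5 g 61.5 q6 1.58
t 10.4 pos [ 0.508  -0.1989  0.0454] ang -0.5726 F [-1.42 -1.39  4.46] T [-0.236  0.078  0.304] w 6.5 g 61.5 q6 1.63
t 10.5 pos [ 0.508  -0.199   0.0454] ang -0.6226 F [-1.69 -1.73  4.2 ] T [-0.272  0.143  0.332] w 6.2 g 61.5 q6 1.68
```

```bash
python3 -m pendant '[[[0,0,0,-0.04,4]]]'>/dev/null; python3 s.py; python3 -m pendant '[[[0,0,0,-0.04,4]]]'>/dev/null; python3 s.py; python3 -m pendant '[[[0,0,0,-0.04,4]]]'>/dev/null; python3 s.py
```

```text
t 10.6 pos [ 0.5079 -0.199   0.0454] ang -0.6625 F [-1.92 -1.75  4.17] T [-0.345  0.191  0.326] w 6.4 g 61.5 q6 1.72
t 10.7 pos [ 0.5079 -0.1991  0.0454] ang -0.7022 F [-2.24 -1.75  4.8 ] T [-0.3    0.241  0.31 ] w 6.6 g 61.5 q6 1.76
t 10.8 pos [ 0.5078 -0.1991  0.0454] ang -0.7422 F [-1.85 -1.66  4.57] T [-0.414  0.329  0.286] w 6.3 g 61.5 q6 1.8
```

Torque is flat at about 0.31, so the jar is not trapped yet. I'll continue with small steps.

```bash
python3 -m pendant '[[[0,0,0,-0.04,4]]]'>/dev/null; python3 s.py; python3 -m pendant '[[[0,0,0,-0.04,4]]]'>/dev/null; python3 s.py; python3 -m pendant '[[[0,0,0,-0.04,4]]]'>/dev/null; python3 s.py; python3 -m pendant '[[[0,0,0,-0.04,4]]]'>/dev/null; python3 s.py
```

```text
t 10.9 pos [ 0.5078 -0.1992  0.0454] ang -0.7821 F [-2.35 -1.54  4.27] T [-0.463  0.313  0.284] w 6.4 g 61.5 q6 1.84
t 11.0 pos [ 0.5078 -0.1992  0.0454] ang -0.8221 F [-2.67 -2.42  4.85] T [-0.457  0.332  0.347] w 6.4 g 61.5 q6 1.88
t 11.1 pos [ 0.5077 -0.1992  0.0454] ang -0.862 F [-2.61 -3.24  4.61] T [-0.511  0.352  0.373] w 6.3 g 61.6 q6 1.92
t 11.2 pos [ 0.5077 -0.1993  0.0454] ang -0.9019 F [-3.85 -3.04  4.33] T [-0.554  0.41   0.408] w 6.1 g 61.6 q6 1.96
```

```bash
python3 -m pendant '[[[0,0,0,-0.02,4]]]'>/dev/null; python3 s.py; python3 -m pendant '[[[0,0,0,-0.02,4]]]'>/dev/null; python3 s.py
```

```text
t 11.3 pos [ 0.5077 -0.1993  0.0454] ang -0.9216 F [-3.11 -3.11  5.07] T [-0.551  0.398  0.424] w 6.3 g 61.6 q6 1.98
t 11.4 pos [ 0.5077 -0.1993  0.0454] ang -0.9411 F [-3.96 -2.84  5.29] T [-0.541  0.421  0.422] w 6.4 g 61.6 q6 2.0
```

Excess torque is about 0.118 N m over the 0.305 baseline, and the angle is about 0.19 rad past the kink. Both give about 10 N, so I'll release and lift.

```bash
python3 -m pendant '[[[0,0,0,0,22],[0,0,0,0,22],[0,0,0,0,22],[0,0,0,0,22]]]'>/dev/null; python3 s.py; python3 -m pendant '[[[0,0,20,0,22],[0,0,50,0,22],[0,0,90,0,22],[0,0,130,0,22],[-40,0,160,0,22],[-40,0,160,0,22],[-40,0,160,0,22]]]'>/dev/null; python3 s.py; python3 look.py w6 blue_jar seat; python3 - <<'E'
from h import *
snap("top","top2")
a=cv2.imread("pics/w6.png");b=cv2.imread("pics/top2.png")[150:290,290:410]
cv2.imwrite("pics/f.png",np.hstack([cv2.resize(a,(480,360)),cv2.resize(b,(309,360),interpolation=cv2.INTER_CUBIC)]))
E
```

```text
t 11.8 pos [ 0.508  -0.1984  0.0443] ang -0.9419 F [ 0.48  0.01 -0.02] T [ 0.028  0.028 -0.022] w 21.8 g 0.0 q6 2.0
t 12.5 pos [ 0.468  -0.1987  0.205 ] ang -0.9428 F [-0.04 -0.52  0.22] T [-0.018 -0.003  0.006] w 22.2 g 0.0 q6 1.96
tcp [ 0.4681 -0.1986  0.204 ] q6 1.961 t 12.55
blue_jar 0.88 [119.3 311.6] [0.5274 0.0531 0.    ]
blue_jar 0.79 [183.9 116.3] [ 0.5846 -0.1934  0.    ]
seat 0.83 [188.5 117.3] [ 0.5781 -0.197   0.01  ]
```

View pics/f.png

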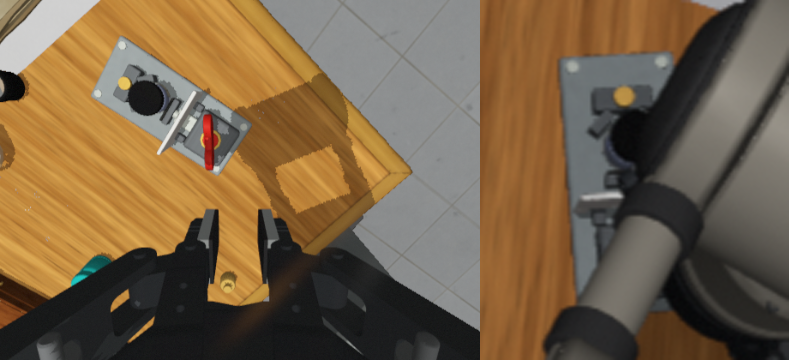

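The picture shows the jar upright in the V at (147,97) with the jaw against it, the knob turned at (209,141) and the gripper clear.

```bash
python3 -c "
from station import ticket; print(ticket.close_job())"
```

```text
the job is handed in; nothing more can be done
None
```

The job is handed in: the blue jar stands upright in the clamp's V, released, and the arm is clear; the grip is about 10 N as estimated from the knob torque, and no verdict came back.

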